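# Set the ink mixer's selector by fingertip and start it

### The arm

A 7-joint arm with a two-finger parallel gripper is mounted at the origin on a cart in front of the work surface, level with it; the furniture and walls round the work are solid. World frame = base frame: x ahead of the robot, y to its left, z up, the work surface at z = 0. Lengths are in mm, angles in rad, forces in N, time in s.
With the tool pointing down it reaches from about 400 to 875 mm from the base axis. Payload 4.4 kg.
Tool frame: the origin (TCP) lies on the centre line of the jaws, within the pads' length; the fingertips stand 19 mm ahead of it and the grasp point (between the pads) is the TCP; z points along the fingers, y is the line along which they close (so a half turn about z gives the same grasp; the last joint's range is limited). The gripper opens to 85 mm and grips with 20 to 120 N. Pads are 22 mm wide; open, the fingers measure 114 mm over their backs; the gripper's body (76 mm by 85 mm) begins 54 mm behind the grasp point. The pads swing forward as they close: fully open they stand 13 mm farther back than shut.
Start: joints at [-1.258, 0.628, 0.038, 1.517, -0.027, 0.996, -0.02], TCP at [240.352, 603.944, 250.313] pointing down, gripper open.
Joint ranges: [-3.06, 3.06], [-0.37, 2.12], [-1.25, 1.32], [0.18, 2.47], [-1.1, 4.24], [0.23, 1.98], [-2.94, 2.94]. Speed limits (rad/s): [2.57, 2.57, 3.14, 3.14, 3.14, 3.14, 3.14].

### API

Orientations are given as [roll, pitch, yaw] about the fixed x, y, z axes, in that order (R = Rz(yaw) Ry(pitch) Rx(roll)).
In Python, from cell import ctrl, viewer, silhouettes gives the robot as it stands.
- The arm moves only by the shell command python3 -m creep 'ROWS'. ROWS is JSON, a list of rows, each an object with "jaw": the gripper command: -1 is shut, 1 is fully open, values between are in proportion; "xyz": the shift along the tool's x, y, z in mm, a list of three; "angular": the turn, a rotation vector about the tool's x, y, z in rad, a list of three. In form: [{"jaw": jaw, "xyz": [tx, ty, tz], "angular": [rx, ry, rz]}, ...]. A call has 1 to 12 rows; each row is the pose to reach, as a shift and turn from the pose commanded when the call began, along the tool's axes at that moment; what a row does not reach only later rows make up. A row lasts 1/8 s, in which the tool goes at most 62.5 mm and 10.7 degrees, less where a joint would pass 70% of its speed; a pose out of reach is approached as far as the arm can. A call with a gripper value outside its range is refused whole. The fingers move at their own pace and stop on an object; the grip force is fixed at half the most. Time passes only in rows, so rows that repeat a pose let the fingers close. It gives the time, the measured TCP pose, the force, the opening and the grip force at its end, in the units of the state.
- ctrl.read_state(): the state, without advancing time (a new reading comes with each control period).
- viewer.get_image(name): name is "scene" or "side" or "wrist"; returns (picture, depth): 420x560x3 uint8, red, green, blue; 420x560 float32, mm along the optical axis (not along the pixel's ray), 0 where there is no reading.
- viewer.camera_model(name): a dict with "fx", "fy", "cx", "cy" (pixels), "T" (4x4, takes a point from camera to world coordinates). Camera axes: x right, y down, z forward; pixel columns grow to the right and rows downward; lengths in mm; the calibration is good to about 2 mm. A picture is of the moment at which its call begins: read the wrist's pose just before it. camera_model takes no time and is no camera call; for the wrist camera it gives the pose at the moment of the call.
- ctrl.finish_job(): hands the job in; it is judged then, once.
Trained networks look in the newest picture that a camera, given by its name, has taken for a name from the list of things; names that differ only in an ending like _2 or _b are one class to them, and where a whole thing is asked for, a point or a joint stands for the part that bears it (a point fixed in the world has none). Each returns a list of dicts, best first, with "score" (0 to 1); they miss things now and then, are a little off and sometimes report something else, mostly with a low value. They report only what shows in the picture. A call takes as long as a camera call. They do not tell look-alikes from the thing itself.
- silhouettes(camera, target): "pixels" (420x560 bool, what is visible of it) and "xy" ([column, row] in pixels, amid what is visible of it).
The state is a dict: "clock": time; "qpos": joint angles; "qd": joint speeds; "tau": joint torques, N m; "eef_pos": TCP position; "tool_rot": TCP orientation; "force": force on the tool from outside, world axes, zero at the start; "torque": the same for the moment, N m; "width": finger opening in mm; "gripper_force": force on a finger pad.
Only numpy, scipy, OpenCV 4.12 (cv2) and the standard library are available. Lean on these libraries where they do the work, as an engineer would, in place of code of your own. Each camera call takes 0.05 s, during which the arm holds its last target. There are 200 camera calls.

### The job

Set the bench ink mixer running at the red setting: with closed fingers, push the pointer of the rotary selector round from one side, click by click, until it rests in the click at the red dot, and only then press the green start button fully in and let it spring back out. Do not take the pointer between the fingers, and leave the tin on the mixer and the yellow-lidded tin and ink tube beside it where they stand.

Things in the scene. Friction and masses are not known exactly. Their poses are not given: they have to be found in the camera images.
- mixer: Grey bench ink mixer, fixed; origin on the worktop under the selector's axis, x from its front (button) to its back (tin), z up. Housing x -125 to +78, y -95 to +95 mm, top 58 mm high; on it a black round dial plate, radius 76 mm, top 60 mm high. Behind it a deck 28 mm high to x = 195 mm with a platen and a tin at x = 135 mm (tin's top 86 mm high). Only selector and button rise above the plate.
- selector (a joint): Selector angle, rad, anticlockwise from above; 0: pointer along the mixer's +x. 9 clicks 30 degrees (0.524 rad) apart from -120 to +120, a white tick at each; stops at 2.15 rad. Leaving a click takes 2 to 4 N near the nose; past half way a spring snaps it on, ahead of the finger, into the middle of the next click. Starts in one of the three middle clicks (rarely balanced half way between two).
- selector_axis (a point): On the selector's axis at the dial plate's top; turns with the selector: x along the pointer, z up. The selector is a grey round skirt, radius 21 mm, 13 mm high, with an upright pointer bar along x from -18 mm to a round nose at +46 mm, 12 mm thick (y +-6 mm), from 2 to 34 mm above the plate, with a black line on top.
- selector_points_at (a point): Point 66 mm from the axis along the pointer (20 mm beyond its nose), at the level of the dial plate, on the circle of the coloured dots. It lies on a dot when the selector is set to it.
- dot_red: Flat red dot, 13 mm across, 1.5 mm thick, fixed on the dial plate 66 mm from the axis; origin at its centre. Four dots, red, yellow, blue and white, mark the clicks at -90, -60, +60 and +90 degrees; which colour is at which click changes every time.
- start (a joint): Travel of the green start button, m: 0 out, 0.006 fully in; springs back out; about 5 N holds it fully in.
- start_top (a point): Middle of the top of the green start button (28 mm across, in a black round housing) on the housing in front of the dial, 96 mm from the selector's axis towards the mixer's front. It is pressed straight down.
- mixer_tin: Ink tin, 71 mm across, 53 mm high, loose on the mixer's platen; origin at the centre of its underside.
- yellow_tin: Ink tin with a yellow lid, 70 mm across, 63 mm high, loose on the worktop at the mixer's left; origin at the centre of its underside.
- ink_tube: Green ink tube, 150 x 56 x 39 mm, lying loose on the worktop at the mixer's right; origin at the centre of its underside.
Mind the look-alikes: they are no part of the job. What is meant by the yellow_tin is not orange, and is the larger of those in its own colour. What is shaped like the ink_tube but orange is not meant.

How it is judged:
By the outcome, as a careful person would: the job done as asked, in the order asked, and still so for the second after the job is handed in, with the robot touching nothing.
It also fails if it takes over 51 s, if anything falls off the work surface, if the arm or the gripper's body presses on something with over 40 N, if the wrist force passes 120 N, or if a joint passes its speed limit or range.

## Working session

There is one attempt and no reset: what is moved stays moved. The work goes in short steps, Python scripts to look and compute and a shell command to move; the robot and the scene stay as the last step left them, time stands still between calls to the robot, and variables do not carry over. Pictures are saved under pics/ and viewed, at most 10 in all, crops included, and the job is handed in when it is done.

```bash
mkdir -p pics; cat > h.py <<'E'
import numpy as np, cv2
from cell import ctrl, viewer, silhouettes
def snap(c,f=None):
    im,d=viewer.get_image(c); 
    if f: cv2.imwrite('pics/'+f,im[:,:,::-1])
    return im,d,viewer.camera_model(c)
def world(u,v,z,m):
    T=np.array(m['T']); return T[:3,:3]@np.array([(u-m['cx'])/m['fx']*z,(v-m['cy'])/m['fy']*z,z])+T[:3,3]
def onplane(u,v,h,m):
    T=np.array(m['T']); r=T[:3,:3]@np.array([(u-m['cx'])/m['fx'],(v-m['cy'])/m['fy'],1]); o=T[:3,3]
    return o+r*(h-o[2])/r[2]
def pix(p,m):
    T=np.array(m['T']); q=T[:3,:3].T@(np.array(p)-T[:3,3]); return [m['fx']*q[0]/q[2]+m['cx'],m['fy']*q[1]/q[2]+m['cy']]
E
python3 - <<'E'
from h import *
s=ctrl.read_state(); print(s['clock'],s['eef_pos'],s['tool_rot'],s['width'])
for c in ['scene','side']:
    im,d,m=snap(c,c+'0.png')
    print(c,np.round(m['T'],3).tolist())
    for t,h in [('dot_red',61.5),('start_top',62),('selector_axis',94),('mixer_tin',86),('yellow_tin',63),('ink_tube',39)]:
        for r in silhouettes(c,t)[:3]:
            u,v=r['xy']; print(t,round(r['score'],2),np.round(r['xy']),r['pixels'].sum(),np.round(onplane(u,v,h,m)))
E
```

```text
0.0 [240.11898972 603.3822333  249.37972987] [-3.13968752e+00  2.64070676e-05  2.76281545e+00] 85.61406513505294
scene [[0.733, -0.427, 0.529, -119.651], [-0.68, -0.465, 0.567, -901.935], [0.004, -0.776, -0.631, 867.06], [0.0, 0.0, 0.0, 1.0]]
start_top 0.55 [236. 203.] 66 [491. -73.  62.]
selector_axis 0.73 [256. 190.] 227 [554. -94.  94.]
mixer_tin 0.91 [281. 173.] 441 [681. -69.  86.]
mixer_tin 0.37 [256. 188.] 193 [564. -78.  86.]
yellow_tin 0.77 [178. 205.] 568 [356.  40.  63.]
yellow_tin 0.6 [211. 186.] 476 [485.  50.  63.]
yellow_tin 0.49 [203. 168.] 211 [529. 153.  63.]
ink_tube 0.81 [310. 232.] 584 [ 583. -297.   39.]
ink_tube 0.68 [380. 322.] 1005 [ 474. -626.   39.]
side [[0.987, -0.091, 0.129, 415.392], [-0.157, -0.451, 0.879, -1167.937], [-0.021, -0.888, -0.459, 602.845], [0.0, 0.0, 0.0, 1.0]]
selector_axis 0.53 [283. 196.] 231 [ 575. -103.   94.]
mixer_tin 0.56 [319. 194.] 448 [687. -95.  86.]
yellow_tin 0.78 [254. 186.] 241 [501.  63.  63.]
yellow_tin 0.67 [265. 175.] 176 [548. 149.  63.]
yellow_tin 0.59 [214. 195.] 474 [370.  13.  63.]
ink_tube 0.97 [282. 354.] 1365 [ 485. -648.   39.]
ink_tube 0.95 [304. 245.] 735 [ 598. -296.   39.]
```

View pics/scene0.png

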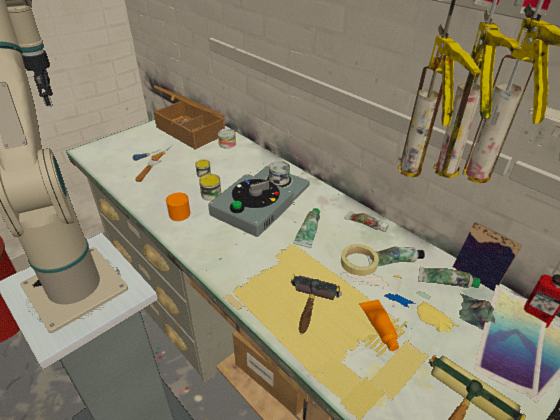

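```bash
python3 - <<'E'
from h import *
m=viewer.camera_model('wrist'); print(np.round(m['T'],3).tolist(),m['fx'],m['cx'],m['cy'])
E
python3 -m creep '[{"jaw":-1,"xyz":[-45,-44,0],"angular":[0,0,0]},{"jaw":-1,"xyz":[-90,-88,0],"angular":[0,0,0]},{"jaw":-1,"xyz":[-134,-130,0],"angular":[0,0,0]},{"jaw":-1,"xyz":[-178,-172,0],"angular":[0,0,0]},{"jaw":-1,"xyz":[-222,-214,0],"angular":[0,0,0]},{"jaw":-1,"xyz":[-266,-258,0],"angular":[0,0,0]},{"jaw":-1,"xyz":[-310,-302,0],"angular":[0,0,0]},{"jaw":-1,"xyz":[-354,-346,0],"angular":[0,0,0]},{"jaw":-1,"xyz":[-398,-390,0],"angular":[0,0,0]},{"jaw":-1,"xyz":[-442,-434,0],"angular":[0,0,0]},{"jaw":-1,"xyz":[-486,-478,0],"angular":[0,0,0]},{"jaw":-1,"xyz":[-520,-520,0],"angular":[0,0,0]}]'
python3 - <<'E'
from h import *
s=ctrl.read_state(); print(s['clock'],s['eef_pos'],s['tool_rot'],s['qpos'])
m=viewer.camera_model('wrist'); print(np.round(m['T'],3).tolist(), pix([565,-90,60],m))
E
```

```text
[[0.37, 0.892, 0.26, 175.214], [0.929, -0.355, -0.105, 630.912], [-0.002, 0.281, -0.96, 375.882], [0.0, 0.0, 0.0, 1.0]] 308.9409941179053 276.6518642694334 208.84110773190176
clock: 2.2
eef_pos: [532.2, -73.9, 250.6]
tool_rot: [3.141, 0.001, 2.762]
force: [0.4, 0.5, -0.0]
width: 0.1
gripper_force: 0.0
2.2 [532.24707549 -73.87375628 250.55663818] [3.14130531e+00 1.31340005e-03 2.76193862e+00] [ 0.01372864  0.46754603  0.10467471  1.83565006 -0.06316401  0.84024954
  1.34049686]
[[0.371, 0.891, 0.261, 466.976], [0.929, -0.355, -0.106, -46.836], [-0.002, 0.282, -0.959, 376.009], [0.0, 0.0, 0.0, 1.0]] [np.float64(273.6495469763764), np.float64(221.40796236814836)]
```

```bash
python3 - <<'E'
from h import *
im,d,m=snap('wrist','w1.png')
for t,h in [('dot_red',61.5),('start_top',66),('selector_axis',94),('mixer_tin',86),('yellow_tin',63),('ink_tube',39)]:
    for r in silhouettes('wrist',t)[:3]:
        u,v=r['xy']; ui,vi=int(u),int(v); print(t,round(r['score'],2),np.round(r['xy']),r['pixels'].sum(),np.round(onplane(u,v,h,m),1),np.round(world(u,v,d[vi,ui],m),1))
hsv=cv2.cvtColor(im,cv2.COLOR_RGB2HSV)
for n,mk in [('red',((hsv[...,0]<8)|(hsv[...,0]>172))&(hsv[...,1]>150)&(hsv[...,2]>90)),('green',(hsv[...,0]>50)&(hsv[...,0]<80)&(hsv[...,1]>150)&(hsv[...,2]>70)),('yel',(hsv[...,0]>18)&(hsv[...,0]<35)&(hsv[...,1]>150)&(hsv[...,2]>120)),('blue',(hsv[...,0]>95)&(hsv[...,0]<130)&(hsv[...,1]>120)&(hsv[...,2]>80))]:
    k,_,st,ce=cv2.connectedComponentsWithStats(mk.astype(np.uint8))
    for i in range(1,k):
        if st[i,4]>60: print(n,st[i].tolist(),ce[i].round(1),onplane(*ce[i],61.5,m).round(1))
E
```

```text
start_top 0.92 [242. 145.] 697 [479.5 -99.1  66. ] [478.9 -96.6  83. ]
start_top 0.29 [415. 102.] 5377 [504.9  69.3  66. ] [505.7  71.9  59.6]
selector_axis 0.74 [298. 227.] 1470 [570.5 -76.8  94. ] [468.3 -54.7 375.9]
mixer_tin 0.77 [362. 289.] 1198 [664.3 -39.4  86. ] [671.7 -38.8  75. ]
yellow_tin 0.97 [414. 104.] 5416 [506.6  69.6  63. ] [507.   70.9  59.8]
yellow_tin 0.83 [346.   8.] 859 [405.5  34.4  63. ] [400.9  40.9  40.4]
yellow_tin 0.6 [527. 112.] 3284 [555.5 167.4  63. ] [561.1 181.6  43.1]
ink_tube 0.83 [152. 276.] 2495 [ 581.8 -268.8   39. ] [ 586.3 -277.3   25.5]
green [225, 133, 30, 30, 681] [239.6 147.6] [ 481.1 -102.5   61.5]
yel [385, 65, 73, 74, 577] [427.1  97.3] [505.9  82.8  61.5]
yel [392, 72, 59, 62, 2792] [420.6 102.1] [507.8  76.   61.5]
yel [515, 87, 45, 44, 1500] [537.4 109.2] [556.7 178.2  61.5]
yel [241, 248, 12, 12, 118] [246.6 253.6] [ 589.9 -143.2   61.5]
blue [352, 209, 13, 13, 147] [357.9 215.1] [593.7 -14.9  61.5]
```

View pics/w1.png

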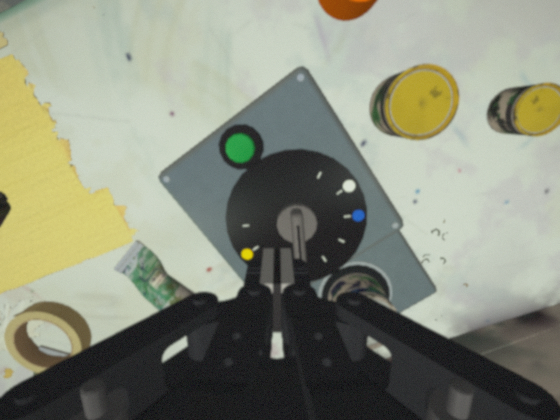

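```bash
cat > pose.py <<'E'
from h import *
from scipy.optimize import least_squares
def fit(obs):
    # obs: list of (world xy, r, angle_deg)
    f=lambda p:np.concatenate([p[:2]+r*np.array([np.cos(p[2]+np.radians(a)),np.sin(p[2]+np.radians(a))])-w for w,r,a in obs])
    s=least_squares(f,[565,-90,0.2]); return s.x,f(s.x).round(1)
E
python3 - <<'E'
from pose import *
s=ctrl.read_state(); print(s['clock'])
m=viewer.camera_model('wrist')
P=lambda u,v,h:onplane(u,v,h,m)[:2]
for ya in (-60,-90):
    p,r=fit([(P(246.6,253.6,61.5),66,ya),(P(357.9,215.1,61.5),66,60),(P(348.8,186,61.5),66,90),(P(239.6,147.6,68),96,180)]); print(ya,p,r)
    for a in range(-120,121,30): print(a,np.round(pix([p[0]+66*np.cos(p[2]+np.radians(a)),p[1]+66*np.sin(p[2]+np.radians(a)),61.5],m)))
    for a in range(-60,61,30): print('nose',a,np.round(pix([p[0]+46*np.cos(p[2]+np.radians(a)),p[1]+46*np.sin(p[2]+np.radians(a)),94],m)))
    for z in (94,60):print(np.round(pix([p[0],p[1],z],m)))
im=cv2.imread('pics/w1.png'); cv2.imwrite('pics/w1c.png',cv2.resize(im[130:290,215:395],None,fx=4,fy=3.7,interpolation=cv2.INTER_CUBIC))
E
```

```text
2.55
-60 [ 5.61542144e+02 -6.85133155e+01  1.10117170e-01] [ 13.9   5.3  -1.2  -9.   -1.2  -4.5 -11.5   8.1]
-120 [226. 213.]
-90 [234. 242.]
-60 [256. 263.]
-30 [285. 271.]
0 [315. 265.]
30 [338. 245.]
60 [350. 217.]
90 [344. 186.]
120 [323. 162.]
nose -60 [264. 262.]
nose -30 [287. 268.]
nose 0 [310. 263.]
nose 30 [328. 248.]
nose 60 [336. 227.]
[289. 225.]
[288. 214.]
-90 [ 5.71029490e+02 -6.29620868e+01  2.45950000e-01] [ 0.4  0.1 -0.1 -0.4 -0.6 -0.5  0.3  0.8]
-120 [235. 227.]
-90 [247. 254.]
-60 [271. 272.]
-30 [301. 276.]
0 [329. 266.]
30 [350. 244.]
60 [358. 215.]
90 [348. 186.]
120 [324. 165.]
nose -60 [278. 271.]
nose -30 [301. 274.]
nose 0 [324. 266.]
nose 30 [340. 250.]
nose 60 [345. 227.]
[298. 232.]
[296. 220.]
```

View pics/w1c.png

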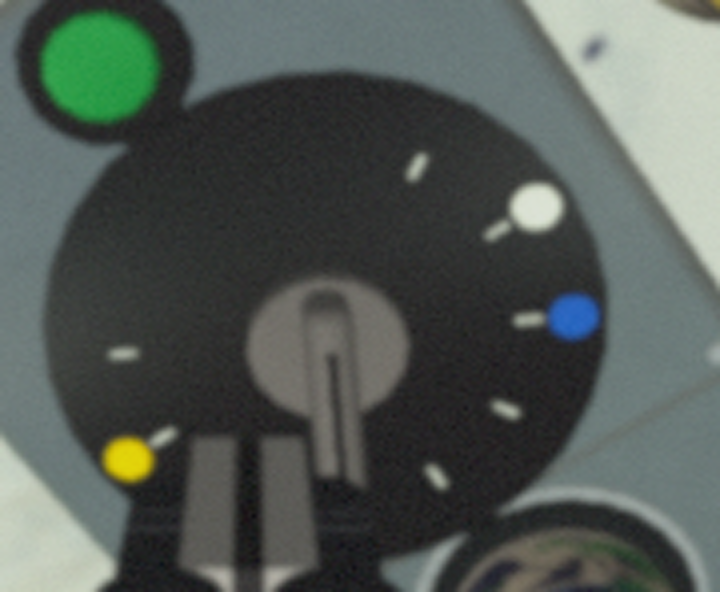

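Red isn't in view. The dot fit is good to under 1 mm and puts yellow at -90, blue at +60 and white at +90, so red is at -60, hidden behind the finger. The pointer is in the -30 click, so it needs one click clockwise, pushed from its left side.

```bash
python3 -m creep '[{"jaw":-1,"xyz":[-30,32,20],"angular":[0,0,0]},{"jaw":-1,"xyz":[-65,68,50],"angular":[0,0,0]},{"jaw":-1,"xyz":[-65,68,100],"angular":[0,0,0]},{"jaw":-1,"xyz":[-65,68,140],"angular":[0,0,0]},{"jaw":-1,"xyz":[-65,68,156],"angular":[0,0,0]},{"jaw":-1,"xyz":[-65,68,156],"angular":[0,0,0]}]'
python3 - <<'E'
from h import *
im,d,m=snap('wrist')
cv2.imwrite('pics/w2.png',im[:,:,::-1])
p=[571,-63];y=.246
for a in (-90,-60,-30): print(a,np.round(pix([p[0]+66*np.cos(y+np.radians(a)),p[1]+66*np.sin(y+np.radians(a)),61.5],m)),np.round(pix([p[0]+46*np.cos(y+np.radians(a)),p[1]+46*np.sin(y+np.radians(a)),94],m)))
print(pix([571,-63,94],m))
E
```

```text
clock: 3.3
eef_pos: [616.3, -31.4, 94.0]
tool_rot: [-3.141, -0.001, 2.764]
force: [-0.1, -0.4, -0.6]
width: 0.2
gripper_force: 0.0
-90 [ 99. 261.] [ 91. 270.]
-60 [150. 295.] [136. 299.]
-30 [209. 303.] [187. 306.]
[np.float64(167.4884324926916), np.float64(213.11115259756107)]
```

View pics/w2.png

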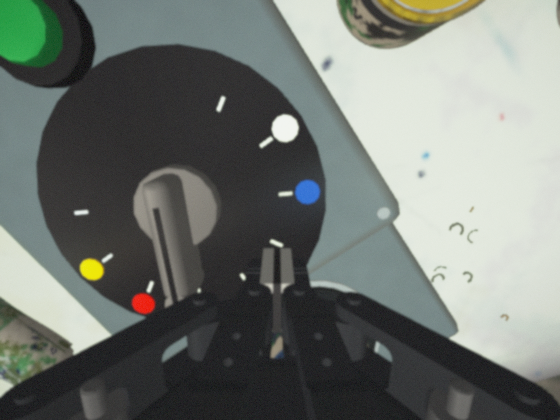

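```bash
python3 - <<'E'
from pose import *
im=cv2.imread('pics/w2.png')[:,:,::-1]; m=viewer.camera_model('wrist')
P=lambda u,v,h:onplane(u,v,h,m)[:2]
p,r=fit([(P(92,269.5,61.5),66,-90),(P(143.5,303,61.5),66,-60),(P(307,192,61.5),66,60),(P(285,128,61.5),66,90)]); print(p,r)
tcp=ctrl.read_state()['eef_pos']; tcp=np.array(tcp); print(tcp,pix(tcp+[0,0,-19],m))
# pointer: black line pixels
for u,v in [(156,210),(170,296)]: print(onplane(u,v,94,m))
# fingertip half thickness
for u,v in [(263,249),(292,249),(277,249)]: print(onplane(u,v,75,m))
E
```

```text
[ 5.74160448e+02 -6.82042353e+01  2.40318118e-01] [-0.1  1.2 -0.4  0.9 -0.1 -0.9  0.6 -1.2]
[617.29122722 -31.77021294  95.18346552] [np.float64(275.2577945752018), np.float64(261.52795927274735)]
[567.94105969 -66.92815304  94.        ]
[607.51907227 -80.58963934  94.        ]
[608.99292513 -35.20957231  75.        ]
[614.45838163 -21.43831534  75.        ]
[611.63158832 -28.56095863  75.        ]
```

The red dot is at (143,303), next to yellow at (92,270), which confirms -60. The pointer's nose is near (178,300), and the closed finger stands to its left with a gap. Pushing now.

```bash
python3 -m creep '[{"jaw":-1,"xyz":[-4,-12,0],"angular":[0,0,0]},{"jaw":-1,"xyz":[-8,-22,0],"angular":[0,0,0]},{"jaw":-1,"xyz":[-10,-27,0],"angular":[0,0,0]},{"jaw":-1,"xyz":[-11,-30,0],"angular":[0,0,0]},{"jaw":-1,"xyz":[-12,-33,0],"angular":[0,0,0]},{"jaw":-1,"xyz":[-13,-36,0],"angular":[0,0,0]},{"jaw":-1,"xyz":[-13,-39,0],"angular":[0,0,0]},{"jaw":-1,"xyz":[-14,-41,0],"angular":[0,0,0]},{"jaw":-1,"xyz":[-14,-43,0],"angular":[0,0,0]},{"jaw":-1,"xyz":[-14,-43,0],"angular":[0,0,0]}]'
python3 - <<'E'
from h import *
im,d,m=snap('wrist','w3.png')
E
```

```text
clock: 4.6
eef_pos: [613.7, -77.8, 94.2]
tool_rot: [-3.141, -0.0, 2.762]
force: [-0.6, 1.1, 0.3]
width: -0.0
gripper_force: 0.0
```

View pics/w3.png

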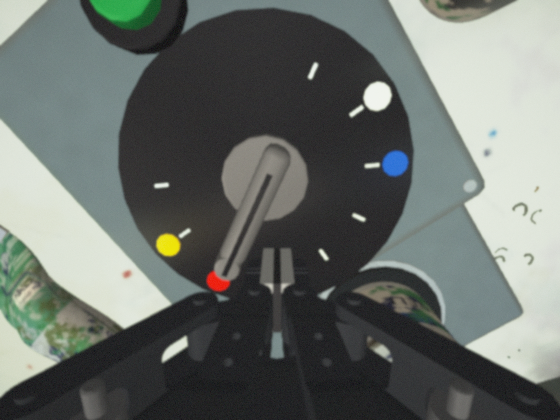

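The pointer's nose now sits on the red dot at (218,281). Next I back off, lift, and look at the button from a standstill.

```bash
python3 -m creep '[{"jaw":-1,"xyz":[0,10,0],"angular":[0,0,0]},{"jaw":-1,"xyz":[0,18,-10],"angular":[0,0,0]},{"jaw":-1,"xyz":[0,18,-50],"angular":[0,0,0]},{"jaw":-1,"xyz":[40,0,-80],"angular":[0,0,0]},{"jaw":-1,"xyz":[88,-32,-80],"angular":[0,0,0]},{"jaw":-1,"xyz":[88,-32,-80],"angular":[0,0,0]},{"jaw":-1,"xyz":[88,-32,-80],"angular":[0,0,0]},{"jaw":-1,"xyz":[88,-32,-80],"angular":[0,0,0]}]'
python3 - <<'E'
from pose import *
im,d,m=snap('wrist','w4.png'); m=viewer.camera_model('wrist')
hsv=cv2.cvtColor(im,cv2.COLOR_RGB2HSV)
for n,mk in [('green',(hsv[...,0]>50)&(hsv[...,0]<80)&(hsv[...,1]>150)&(hsv[...,2]>70)),('red',((hsv[...,0]<8)|(hsv[...,0]>172))&(hsv[...,1]>150)&(hsv[...,2]>90)),('yel',(hsv[...,0]>18)&(hsv[...,0]<35)&(hsv[...,1]>150)&(hsv[...,2]>120)),('blue',(hsv[...,0]>95)&(hsv[...,0]<130)&(hsv[...,1]>120)&(hsv[...,2]>80))]:
    k,_,st,ce=cv2.connectedComponentsWithStats(mk.astype(np.uint8))
    for i in range(1,k):
        if st[i,4]>60: 
            u,v=ce[i]; print(n,st[i].tolist(),ce[i].round(1),onplane(u,v,61.5,m).round(1),onplane(u,v,72,m).round(1),world(u,v,np.median(d[int(v)-3:int(v)+4,int(u)-3:int(u)+4]),m).round(1))
print(ctrl.read_state()['eef_pos'],ctrl.read_state()['qd'].round(3))
E
```

```text
clock: 5.65
eef_pos: [522.0, -74.0, 174.6]
tool_rot: [3.141, 0.002, 2.764]
force: [-0.5, 0.3, 0.1]
width: 0.2
gripper_force: 0.0
green [215, 151, 38, 39, 1141] [233.5 170.1] [479.9 -92.9  61.5] [478.9 -90.9  72. ] [477.9 -89.   81.7]
yel [424, 62, 97, 96, 1300] [479.7 103.5] [501.6  94.1  61.5] [499.6  87.8  72. ] [501.8  94.8  60.3]
yel [432, 71, 78, 80, 4809] [470.3 110.5] [503.9  86.7  61.5] [501.8  80.8  72. ] [504.1  87.3  60.5]
blue [377, 246, 17, 16, 225] [384.7 253.5] [591.1  -3.5  61.5] [585.2  -5.4  72. ] [590.3  -3.8  63. ]
[521.70241846 -74.10848897 174.36561699] [ 0.002  0.004  0.001  0.009  0.    -0.     0.003]
```

View pics/w4.png

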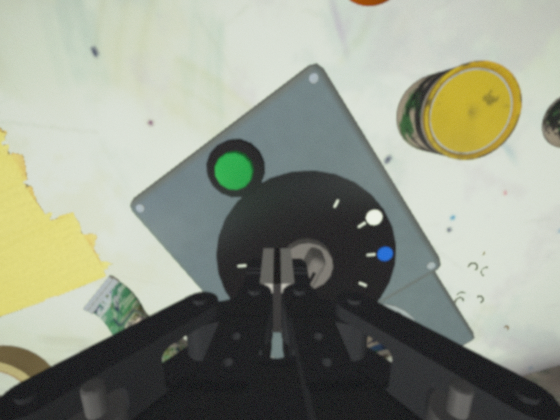

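```bash
python3 -m creep '[{"jaw":-1,"xyz":[18,-15,0],"angular":[0,0,0]},{"jaw":-1,"xyz":[35,-30,30],"angular":[0,0,0]},{"jaw":-1,"xyz":[35,-30,60],"angular":[0,0,0]},{"jaw":-1,"xyz":[35,-30,68],"angular":[0,0,0]},{"jaw":-1,"xyz":[35,-30,68],"angular":[0,0,0]},{"jaw":-1,"xyz":[35,-30,72],"angular":[0,0,0]},{"jaw":-1,"xyz":[35,-30,74],"angular":[0,0,0]},{"jaw":-1,"xyz":[35,-30,76],"angular":[0,0,0]},{"jaw":-1,"xyz":[35,-30,76],"angular":[0,0,0]}]'
```

```text
clock: 6.82
eef_pos: [477.0, -89.6, 98.5]
tool_rot: [3.141, 0.001, 2.763]
force: [0.0, 0.3, 1.3]
width: 0.1
gripper_force: 0.8
```

```bash
python3 -m creep '[{"jaw":-1,"xyz":[0,0,2],"angular":[0,0,0]},{"jaw":-1,"xyz":[0,0,3],"angular":[0,0,0]},{"jaw":-1,"xyz":[0,0,3],"angular":[0,0,0]}]'; python3 -m creep '[{"jaw":-1,"xyz":[0,0,2],"angular":[0,0,0]},{"jaw":-1,"xyz":[0,0,2],"angular":[0,0,0]}]';  python3 -m creep '[{"jaw":-1,"xyz":[0,0,1],"angular":[0,0,0]},{"jaw":-1,"xyz":[0,0,1],"angular":[0,0,0]}]'
```

```text
clock: 7.2
eef_pos: [477.0, -89.6, 95.4]
tool_rot: [3.141, 0.001, 2.763]
force: [0.4, 0.2, 3.9]
width: -0.0
gripper_force: 1.7
clock: 7.45
eef_pos: [477.0, -89.6, 93.3]
tool_rot: [3.141, 0.001, 2.763]
force: [0.5, 1.1, 4.6]
width: 0.1
gripper_force: 2.3
clock: 7.7
eef_pos: [477.0, -89.6, 93.0]
tool_rot: [3.141, 0.001, 2.763]
force: [-0.7, 1.6, 11.5]
width: -0.0
gripper_force: 5.6
```

```bash
python3 -m creep '[{"jaw":-1,"xyz":[0,0,1],"angular":[0,0,0]},{"jaw":-1,"xyz":[0,0,1],"angular":[0,0,0]},{"jaw":-1,"xyz":[0,0,1],"angular":[0,0,0]}]'; python3 -m creep '[{"jaw":-1,"xyz":[0,0,-6],"angular":[0,0,0]},{"jaw":-1,"xyz":[0,0,-20],"angular":[0,0,0]},{"jaw":-1,"xyz":[0,0,-60],"angular":[0,0,0]},{"jaw":-1,"xyz":[30,0,-110],"angular":[0,0,0]},{"jaw":-1,"xyz":[60,0,-130],"angular":[0,0,0]},{"jaw":-1,"xyz":[60,0,-130],"angular":[0,0,0]},{"jaw":-1,"xyz":[60,0,-130],"angular":[0,0,0]}]'
python3 - <<'E'
from h import *
im,d,m=snap('wrist','w5.png')
E
```

```text
clock: 8.07
eef_pos: [477.0, -89.6, 92.8]
tool_rot: [3.141, 0.001, 2.763]
force: [-2.3, 1.3, 20.7]
width: -0.2
gripper_force: 10.3
clock: 8.95
eef_pos: [421.1, -67.6, 221.3]
tool_rot: [-3.142, 0.0, 2.763]
force: [-0.9, -0.4, -0.8]
width: 0.0
gripper_force: 0.0
```

View pics/w5.png

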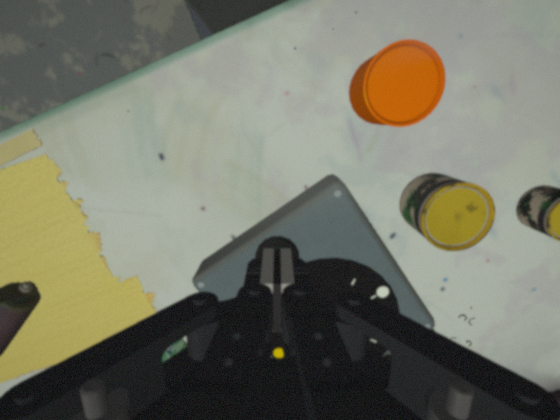

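The button took a hard stop (20.7 N) and I've let it go. From here the dial is hidden behind the fingers, so I'll check it in the fixed cameras.

```bash
python3 - <<'E'
from h import *
o=[]
for c in ('scene','side'):
    im,d,m=snap(c); u,v=map(int,pix([565,-75,60],m))
    o.append(cv2.resize(im[v-40:v+40,u-50:u+50,::-1],(400,320),interpolation=cv2.INTER_CUBIC))
cv2.imwrite('pics/chk.png',np.hstack(o))
E
```

```text
(no output)
```

View pics/chk.png

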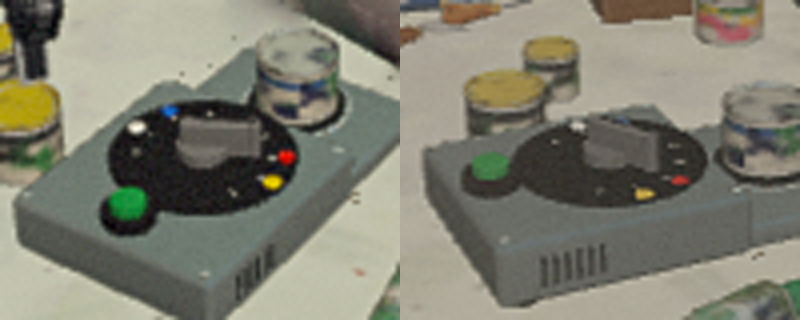

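```bash
python3 -c "
from cell import ctrl
print(ctrl.finish_job())"
```

```text
the job is handed in; nothing more can be done
None
```

I pushed the selector one click clockwise to the red dot with closed fingers, then pressed the start button to its stop and released it. The job is handed in; the last pictures show the pointer at red and the button back out, and I didn't touch the tins or ink tube.

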